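# Set the charge selector to its third click

### The job

With the fingertips only, gently push the black lever on the blue charging selector all the way back to its home notch at the red dot, then push it the other way and count the clicks, stopping at the third click without going past it. Do not grip the lever; leave it settled in that notch, take the hand away, and leave the battery, the plug adapter and the pliers as they are.

Things in the scene. Friction and masses are not known exactly. Their poses are not given: they have to be found in the camera images.
- selector: blue box, grey top plate, 92 (x) x 190 (y) x 52 mm high, screwed to the bench by an ear at each end (232 mm overall); origin at the centre of its underside, z up. A 104 mm slot runs along its y axis in the middle of the top. A white wedge printed beside the slot widens from the home end (-y) to the high end (+y); a red dot marks the home notch. Nothing on the top but the lever stands over 3 mm.
- step_lever (a joint): black lever's position along the slot, m: 0 in the home notch (red dot, selector y = -37.5 mm), growing to selector +y; stops at -0.003, 0.078. Click notches each 15 mm: 0.015 first, 0.030 second, 0.045 third, on to 0.075. About 4 to 5 N pushes it out of a notch; the force fades to none half-way, then it snaps into the next notch by itself and stays. Starts near the first or second click.
- lever_cap (a point): centre of the lever's black cap, an upright block 30 (selector x) x 14 (selector y, the sliding direction) x 36 mm high, white line on top; this point is 79 mm above the bench, the cap reaches from 61 to 97 mm. It slides along the selector's y and turns with the selector. Push on its flat 30 mm wide faces.
- battery_pack: black cordless tool battery, 73 x 64 x 101 mm, standing loose behind the selector; origin at the centre of its underside
- plug_adapter: black plug-in power adapter, 87 x 56 x 50 mm, lying loose behind the selector; origin at the centre of its underside
- small_pliers: small pliers with yellow handles, 53 x 129 x 13 mm, lying loose in front of the selector; origin at the centre of its underside

How it is judged:
On the way:
1. the lever has been pushed back and rests in its home notch at the red dot (value of joint step_lever below 0.004 m), for 0.2 s.
At the end, for the whole second after the job is handed in: after having been home, the lever rests in the third notch from home (45 mm, within 3.5 mm), and the battery, adapter and pliers are within 15 mm of where they stood (value of joint step_lever between 0.0415 and 0.0485 m and velocity of joint step_lever between -0.005 and 0.005 m/s and distance of each of battery_pack, plug_adapter, small_pliers from where it was at the start of the episode below 0.015 m); the robot touches nothing.
It fails at once if the lever is run past the third click (over the hump towards the fourth) (value of joint step_lever above 0.0525 m).
It fails at once if the lever is gripped or forced: more than 35 N between fingers and lever (contact force between the fingers and step_lever above 35 N).
It fails at once if the battery, adapter or pliers are shoved or lifted (15 mm) (distance of any of battery_pack, plug_adapter, small_pliers from where it was at the start of the episode above 0.015 m).
It fails at once if the battery is tipped (angle between battery_pack's own z axis and vertical above 0.3 rad).
It also fails if it takes over 67 s, if anything falls off the work surface, if the arm or the gripper's body presses on something with over 40 N, if the wrist force passes 120 N, or if a joint passes its speed limit or range.

### The arm

A 7-joint arm with a two-finger parallel gripper is mounted at the origin on the work surface; the furniture and walls round the work are solid. World frame = base frame: x ahead of the robot, y to its left, z up, the work surface at z = 0. Lengths are in m, angles in rad, forces in N, time in s.
With the tool pointing down it reaches from about 0.4 to 0.875 m from the base axis. Payload 19.3 kg.
Tool frame: the origin (TCP) lies on the centre line of the jaws, within the pads' length; the fingertips stand 14 mm ahead of it and the grasp point (between the pads) lies 5 mm behind it; x points along the fingers, y is the direction in which the jaws open and shut, and the axes are right-handed (so a half turn about x gives the same grasp; the last joint's range is limited). The gripper opens to 85 mm and grips with 20 to 120 N. Pads are 22 mm wide; open, the fingers measure 114 mm over their backs; the gripper's body (76 mm by 85 mm) begins 54 mm behind the grasp point. The pads swing forward as they close: fully open they stand 13 mm farther back than shut.
Start: joints at [-1.215, 0.521, -0.036, 1.599, 0.021, 1.021, -0.113], TCP at [0.258, 0.569, 0.217] pointing down, gripper open.
Joint ranges: [-2.91, 2.91], [-0.3, 2.13], [-1.5, 1.42], [0.17, 2.43], [-1.26, 4.41], [0.16, 1.93], [-2.52, 2.52]. Speed limits (rad/s): [1.89, 1.89, 2.39, 2.39, 3.01, 3.01, 3.01].

### API

Orientations are given as [roll, pitch, yaw] about the fixed x, y, z axes, in that order (R = Rz(yaw) Ry(pitch) Rx(roll)).
In Python, from workcell import monitor, optics, bot gives the robot as it stands.
- The arm moves only by the tool arm_command, never from a script. Its arguments are lists of equal length, an entry for each row: "delta_pos": the shift along the tool's x, y, z as a fraction of full scale, a list of three; "rotation": the turn, a rotation vector about the tool's x, y, z as a fraction of full scale, a list of three. In form: {"delta_pos": [[dx, dy, dz], ...], "rotation": [[wx, wy, wz], ...]}. A call has 1 to 10 rows; each row shifts and turns the pose as measured when the row begins, along the tool's axes as they then stand; what a row does not reach is not made up. Full scale, the value 1, is 30 mm for a shift and 6 degrees for a turn. A row lasts 1/10 s, in which the tool goes at most 50 mm and 8.59 degrees, less where a joint would pass 70% of its speed; a pose out of reach is approached as far as the arm can. A call with a number of a shift or a turn outside -1 to 1 is refused whole. A call with a gripper value outside its range is refused whole. "gripper" is the closure, from -1 (fully open) to 1 (shut), so that 0 is half open, set as the call begins (left out, the last holds). The fingers move at their own pace and stop on an object; "grip_force" is the grip in N (left out, the last holds). Time passes only in rows, so rows that do not move let the fingers close. It gives the time, the measured TCP pose, the force and the opening at its end, in the units of the state.
- monitor.observe(): the state, without advancing time (a new reading comes with each control period).
- optics.grab_frame(name): name is "scene" or "top" or "wrist"; returns the picture (420x560x3 uint8, red, green, blue); there is no depth.
- optics.camera_params(name): a dict with "fx", "fy", "cx", "cy" (pixels), "origin" and "rotation" of the camera in the world. Camera axes: x right, y down, z forward; pixel columns grow to the right and rows downward; lengths in m; the calibration is good to about 2 mm. The wrist camera is an equidistant fisheye: a pixel r from the principal point sees the ray r / f radians off the axis. A picture is of the moment at which its call begins: read the wrist's pose just before it. camera_params takes no time and is no camera call; for the wrist camera it gives the pose at the moment of the call.
- bot.job_done(): hands the job in, once; it reports no verdict.
The state is a dict: "clock": time; "qpos": joint angles; "qd": joint speeds; "joint_efforts": joint torques, N m; "position": TCP position; "tool_rot": TCP orientation; "force": force on the tool from outside, world axes, zero at the start; "moment": the same for the moment, N m; "grip_width": finger opening in m.
Only numpy, scipy, OpenCV 4.12 (cv2) and the standard library are available. Lean on these libraries where they do the work, as an engineer would, in place of code of your own. Each camera call takes 0.05 s, during which the arm holds its last target. There are 200 camera calls.

## Working session

There is one attempt and no reset: what is moved stays moved. The work goes in short steps, Python scripts to look and compute and a tool call to move; the robot and the scene stay as the last step left them, time stands still between calls to the robot, and variables do not carry over. Pictures are saved under pics/ and viewed, about 8 in all and at most 12, crops included, and the job is handed in when it is done.

Besides the shell and the picture viewer there is one more tool, called after "Emit:" by a JSON object that holds its "name" and its "arguments". arm_command: Moves the arm, as the interface text tells. Its arguments: {"type":"object","properties":{"delta_pos":{"type":"array","items":{"type":"array","items":{"type":"number"}}},"rotation":{"type":"array","items":{"type":"array","items":{"type":"number"}}},"gripper":{"type":"number"},"grip_force":{"type":"number"}},"required":["delta_pos","rotation"]}

```bash
mkdir -p pics; cat > h.py <<'E'
import numpy as np,cv2
from workcell import monitor,optics,bot
def ray(cam,u,v,z):
    p=optics.camera_params(cam);R=np.array(p["rotation"]).reshape(3,3)
    d=R@np.array([(u-p["cx"])/p["fx"],(v-p["cy"])/p["fy"],1]);o=np.array(p["origin"])
    return o+d*(z-o[2])/d[2]
def snap(cam,name):
    im=optics.grab_frame(cam)[:,:,::-1].copy();cv2.imwrite(f"pics/{name}.png",im);return im
E
python3 - <<'E'
from h import *
a=snap("scene","s1");b=snap("top","t1")
cv2.imwrite("pics/st.png",cv2.resize(np.vstack([a,b]),(448,672))[:600] if 0 else b)
for c in("scene","top"):print(optics.camera_params(c))
print(monitor.observe())
E
```

```text
{'fx': 384.1822081898885, 'fy': 384.1822081898885, 'cx': 283.83813542897343, 'cy': 216.35238944770197, 'origin': array([ 0.15838247, -0.46824878,  0.61346883]), 'rotation': array([-2.23991992,  0.02197384, -0.74333188])}
{'fx': 400.71094189584994, 'fy': 400.71094189584994, 'cx': 277.3989052292454, 'cy': 216.2001175749566, 'origin': array([ 0.53244727, -0.00214365,  0.91126648]), 'rotation': array([-3.0786053 ,  0.02099645, -1.58357302])}
{'clock': 0.1, 'qpos': array([-1.21518685,  0.52197038, -0.03632686,  1.59992347,  0.02120561,
        1.02111883, -0.112809  ]), 'qd': array([-0.00059418, -0.00110499,  0.00120508, -0.00099872,  0.00069479,
        0.00049582,  0.00031303]), 'joint_efforts': array([ 3.54222328e-03, -9.28496575e+01,  1.98412187e+00, -3.70526147e+01,
        1.81977544e-02,  5.41286281e-03, -9.45998181e-06]), 'position': array([0.25806602, 0.56889166, 0.21648321]), 'tool_rot': array([-1.49582327,  1.56976145, -1.92165078]), 'force': array([ 0.04749052,  0.18507752, -0.31018048]), 'moment': array([ 0.03047443, -0.01383275,  0.01219862]), 'grip_width': 0.0851819704258723}
```

View pics/t1.png

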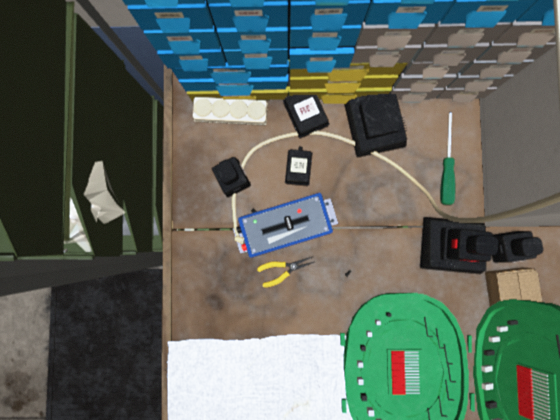

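View pics/s1.png

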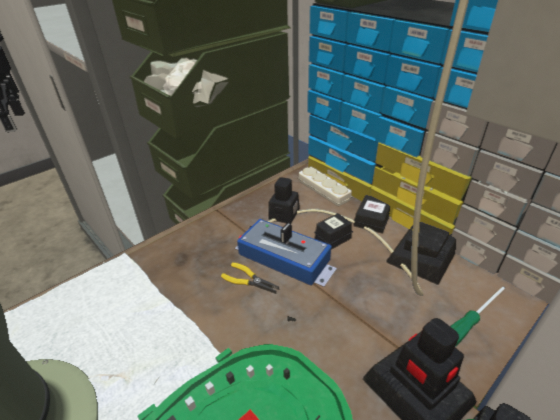

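```bash
sed -i 's/R=np.array(p\["rotation"\]).reshape(3,3)/R=Rotation.from_euler("xyz",p["rotation"]).as_matrix()/; 1a from scipy.spatial.transform import Rotation' h.py
python3 - <<'E'
from h import *
t=cv2.imread("pics/t1.png");s=cv2.imread("pics/s1.png")
c=cv2.resize(t[185:265,225:345],None,fx=5,fy=5,interpolation=cv2.INTER_CUBIC)[:, :600]
d=cv2.resize(s[170:285,225:345],None,fx=5,fy=5,interpolation=cv2.INTER_CUBIC)
cv2.imwrite("pics/c.png",cv2.resize(np.vstack([c,d]),None,fx=.6,fy=.6))
m=cv2.inRange(cv2.cvtColor(t,cv2.COLOR_BGR2HSV),(100,90,60),(125,255,255));m[:185]=0;m[265:]=0;m[:,:225]=0;m[:,345:]=0
k=max(cv2.findContours(cv2.morphologyEx(m,cv2.MORPH_CLOSE,np.ones((5,5))),0,2)[0],key=cv2.contourArea)
r=cv2.minAreaRect(k);print(r)
b=[ray("top",*p,0.052) for p in cv2.boxPoints(r)];print(np.round(b,3),np.mean(b,0))
print([np.linalg.norm(b[i]-b[i-1]) for i in range(4)])
E
```

```text
((284.7214660644531, 224.5847930908203), (42.55118942260742, 88.13877868652344), 73.0724868774414)
[[ 0.586  0.104  0.052]
 [ 0.639 -0.079  0.052]
 [ 0.551 -0.103  0.052]
 [ 0.499  0.078  0.052]] [ 5.68784817e-01 -2.12930178e-04  5.20000000e-02]
[np.float64(0.09135914116926201), np.float64(0.1897608563554358), np.float64(0.0913246613099268), np.float64(0.18842855156041804)]
```

View pics/c.png

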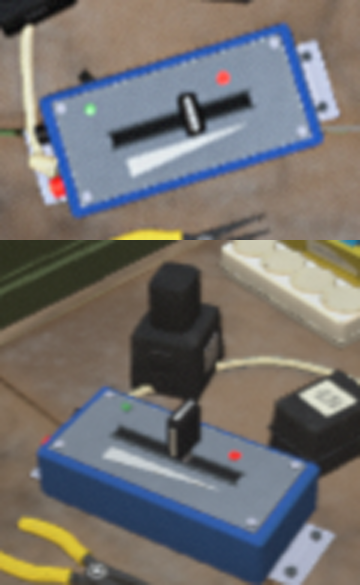

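```bash
cat >> h.py <<'E'
C=np.array([.5688,-.0002]);ya=np.array([-.277,.961]);xa=np.array([.961,.277])
def sel(p): d=np.array(p[:2])-C;return np.round([d@xa,d@ya],4)
def tool():
    o=monitor.observe();R=Rotation.from_euler("xyz",o["tool_rot"]).as_matrix();return o,R
def to(sx,sy,z):
    o,R=tool();P=np.r_[C+sx*xa+sy*ya,z];d=P-o["position"]
    print("t",o["clock"],"pos",np.round(o["position"],4),"sel",sel(o["position"]),"dist",np.round(d,3),"tool rows(30mm)",np.round(R.T@d/.03,2))
    zt=R[:2,2];a=np.arctan2(*(np.r_[0,0]+[zt[0]*ya[1]-zt[1]*ya[0],zt@ya]));print("world-z turn to put tool z on +ya, deg",np.degrees(a));print(np.round(R,3),np.round(o["force"],2),o["grip_width"])
E
python3 - <<'E'
from h import *
t=cv2.imread("pics/t1.png")
for n,u,v,z in(("red",299.3,210.7,.052),("lever",288.3,222.7,.097),("slotL",262,231.5,.052),("slotR",309,218,.052)):p=ray("top",u,v,z);print(n,p,sel(p))
to(0,-.0,.22)
o,R=tool();print(R.T@(np.array([.40,.05,.22])-o["position"])/.03)
E
```

```text
red [ 0.59805571 -0.03200453  0.052     ] [ 0.0193 -0.0387]
lever [ 0.57047531 -0.0077008   0.097     ] [-0.0005 -0.0077]
slotL [0.55445508 0.04867157 0.052     ] [-0.0002  0.0509]
slotR [ 0.58205601 -0.05253423  0.052     ] [-0.0018 -0.054 ]
t 0.1 pos [0.2581 0.5689 0.2165] sel [-0.141  0.633] dist [ 0.311 -0.569  0.004] tool rows(30mm) [ -0.1  -13.    17.27]
world-z turn to put tool z on +ya, deg 130.47728933064795
[[-0.     0.413  0.911]
 [-0.001  0.911 -0.413]
 [-1.    -0.001  0.   ]] [ 0.05  0.19 -0.31] 0.0851819704258723
[ -0.10209983 -13.79757588  11.45333567]
```

Emit:
{"name": "arm_command", "arguments": {"delta_pos": [[0,-0.6,0.5],[0,-1,0.83],[0,-1,0.83],[0,-1,0.83],[0,-1,0.83],[0,-1,0.83],[0,-1,0.83],[0,-1,0.83],[0,-1,0.83],[0,-0.6,0.5]], "rotation": [[0,0,0],[0,0,0],[0,0,0],[0,0,0],[0,0,0],[0,0,0],[0,0,0],[0,0,0],[0,0,0],[0,0,0]], "gripper": 1, "grip_force": 20}}

```text
clock: 1.1
position: [0.3527, 0.2112, 0.2138]
tool_rot: [-1.934, 1.565, -2.355]
force: [-0.4, 0.4, 0.3]
grip_width: 0.0001
```

Emit:
{"name": "arm_command", "arguments": {"delta_pos": [[0,0,0],[0,0,0],[0,0,0],[0,0,0],[0,0,0],[0,0,0],[0,0,0],[0,0,0],[0,0,0],[0,0,0]], "rotation": [[0.8,0,0],[0.8,0,0],[0.8,0,0],[0.8,0,0],[0.8,0,0],[0.8,0,0],[0.8,0,0],[0.8,0,0],[0.8,0,0],[0.8,0,0]]}}

```text
clock: 2.1
position: [0.3527, 0.2058, 0.2131]
tool_rot: [-1.041, 1.563, -2.338]
force: [-0.2, -0.2, 0.4]
grip_width: 0.0002
```

```bash
python3 - <<'E'
from h import *
to(0,.04,.20)
E
```

```text
t 2.1 pos [0.3527 0.2058 0.2131] sel [-0.1506  0.2578] dist [ 0.205 -0.168 -0.013] tool rows(30mm) [0.43 5.08 7.22]
world-z turn to put tool z on +ya, deg -179.57412665448172
[[-0.006  0.963  0.27 ]
 [-0.006  0.27  -0.963]
 [-1.    -0.007  0.004]] [-0.2  -0.21  0.43] 0.00016004459140513887
```

Emit:
{"name": "arm_command", "arguments": {"delta_pos": [[0,0,1],[0,0,1],[0,0,1],[0,0,1],[0,0.7,0.8],[0,0.8,0.8],[0,0.8,0.8],[0,0.9,0.4],[0,0.9,0.2],[0,0.8,0]], "rotation": [[0,0,0],[0,0,0],[0,0,0],[0,0,0],[0,0,0],[0,0,0],[0,0,0],[0,0,0],[0,0,0],[0,0,0]]}}

```text
clock: 3.1
position: [0.5542, 0.0349, 0.2119]
tool_rot: [-1.194, 1.561, -2.494]
force: [-0.9, -0.3, -0.2]
grip_width: -0.0003
```

```bash
python3 - <<'E'
from h import *
to(0,.04,.084)
E
```

```text
t 3.1 pos [0.5542 0.0349 0.2119] sel [-0.0043  0.0378] dist [ 0.003  0.003 -0.128] tool rows(30mm) [ 4.26  0.18 -0.09]
world-z turn to put tool z on +ya, deg -179.44503720305593
[[-0.008  0.963  0.268]
 [-0.006  0.268 -0.964]
 [-1.    -0.009  0.004]] [-0.93 -0.28 -0.24] -0.00029915910915234413
```

Emit:
{"name": "arm_command", "arguments": {"delta_pos": [[0.5,0.1,-0.1],[0.8,0.1,0],[0.8,0,0],[0.8,0,0],[0.7,0,0],[0.4,0,0],[0.1,0,0],[0,0,0]], "rotation": [[0,0,0],[0,0,0],[0,0,0],[0,0,0],[0,0,0],[0,0,0],[0,0,0],[0,0,0]]}}

```text
clock: 3.9
position: [0.5562, 0.0394, 0.0804]
tool_rot: [-1.301, 1.557, -2.6]
force: [0.6, -0.8, 0.8]
grip_width: -0.0003
```

```bash
python3 - <<'E'
from h import *
to(0,.01,.084)
s=snap("scene","s2");t=snap("top","t2");w=snap("wrist","w2")
f=lambda a:cv2.resize(a,(480,460),interpolation=cv2.INTER_CUBIC)
cv2.imwrite("pics/c2.png",cv2.resize(np.hstack([f(s[170:285,225:345]),f(w)]),(800,390)))
E
```

```text
t 3.9 pos [0.5562 0.0394 0.0804] sel [-0.0011  0.0415] dist [ 0.01  -0.03   0.004] tool rows(30mm) [-0.12  0.04  1.05]
world-z turn to put tool z on +ya, deg -179.49147148865228
[[-0.012  0.963  0.268]
 [-0.007  0.268 -0.963]
 [-1.    -0.014  0.004]] [ 0.58 -0.81  0.79] -0.00025322897302989503
```

View pics/c2.png

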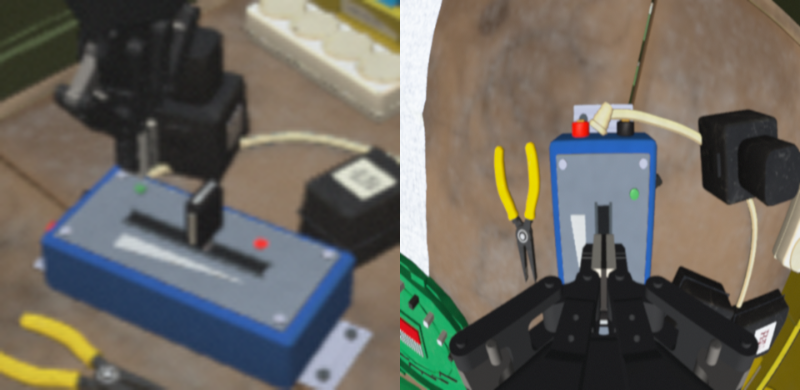

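Emit:
{"name": "arm_command", "arguments": {"delta_pos": [[-0.05,0,0.3],[-0.05,0,0.3],[0,0,0.15],[0,0,0.1],[0,0,0.1],[0,0,0.1],[0,0,0]], "rotation": [[0,0,0],[0,0,0],[0,0,0],[0,0,0],[0,0,0],[0,0,0],[0,0,0]]}}

```text
clock: 4.75
position: [0.5676, 0.0057, 0.087]
tool_rot: [-1.062, 1.561, -2.362]
force: [-1.0, 0.7, -0.6]
grip_width: -0.0001
```

```bash
python3 - <<'E'
from h import *
to(0,-.0185,.081)
E
```

```text
t 4.75 pos [0.5676 0.0057 0.087 ] sel [0.0004 0.006 ] dist [ 0.006 -0.024 -0.006] tool rows(30mm) [ 0.2  -0.01  0.82]
world-z turn to put tool z on +ya, deg -179.4287524141988
[[-0.007  0.964  0.267]
 [-0.007  0.267 -0.964]
 [-1.    -0.008  0.005]] [-0.99  0.68 -0.58] -6.832952039616911e-05
```

Emit:
{"name": "arm_command", "arguments": {"delta_pos": [[0.05,0,0.1],[0,0,0.1],[0,0,0.1],[0,0,0.1]], "rotation": [[0,0,0],[0,0,0],[0,0,0],[0,0,0]]}}

```text
clock: 5.15
position: [0.5708, -0.0059, 0.0852]
tool_rot: [-1.128, 1.561, -2.427]
force: [-0.3, 0.2, -0.1]
grip_width: -0.0
```

```bash
python3 - <<'E'
from h import *
to(0,-.0185,.081)
a=snap("top","t3");b=snap("scene","s3")
f=lambda a:cv2.resize(a,(400,400),interpolation=cv2.INTER_CUBIC)
cv2.imwrite("pics/c3.png",np.hstack([f(a[180:270,235:325]),f(b[190:280,235:325])]))
E
```

```text
t 5.15 pos [ 0.5708 -0.0059  0.0852] sel [ 0.0003 -0.006 ] dist [ 0.003 -0.012 -0.004] tool rows(30mm) [ 0.14 -0.01  0.42]
world-z turn to put tool z on +ya, deg -179.50223536938603
[[-0.007  0.963  0.269]
 [-0.006  0.269 -0.963]
 [-1.    -0.009  0.004]] [-0.25  0.19 -0.05] -4.6184048479538015e-06
```

View pics/c3.png

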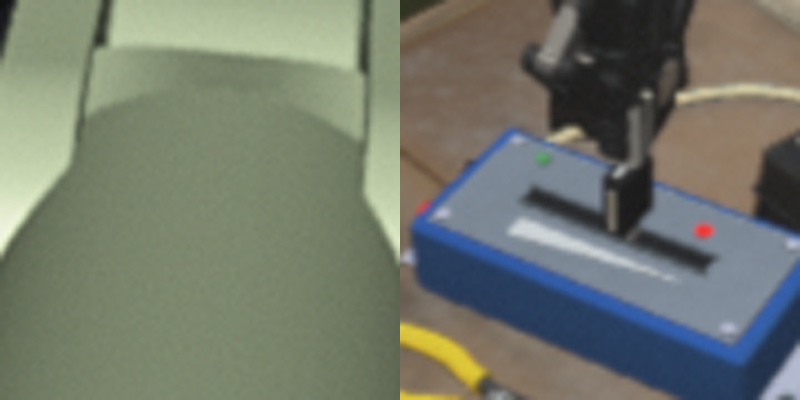

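```bash
python3 - <<'E'
from h import *
f=lambda n:cv2.resize(cv2.imread(f"pics/{n}.png")[205:260,255:315],(390,358),interpolation=cv2.INTER_CUBIC)
cv2.imwrite("pics/c4.png",np.hstack([f("s1"),f("s3")]))
E
```

```text
(no output)
```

View pics/c4.png

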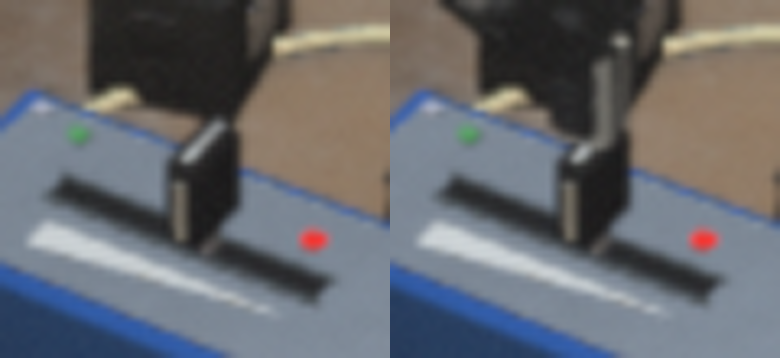

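```bash
python3 - <<'E'
from h import *
def pr(P):
    p=optics.camera_params("scene");R=Rotation.from_euler("xyz",p["rotation"]).as_matrix();q=R.T@(np.array(P)-p["origin"]);return np.round([q[0]/q[2]*p["fx"]+p["cx"],q[1]/q[2]*p["fy"]+p["cy"]],1)
for n,P in (("s3",(.5708,-.0059,.0852)),("s2",(.5562,.0394,.0804))):
    for dz in(-.014,0,.03): print(n,dz,pr(np.r_[P[:2],P[2]+dz]))
print("tip s2 y+-11",pr([.559,.029,.066]),"cap top",pr(np.r_[C-.0077*ya,.097]),"base",pr(np.r_[C-.0077*ya,.061]),"xa ends",pr(np.r_[C-.0077*ya-.015*xa,.097]),pr(np.r_[C-.0077*ya+.015*xa,.097]))
f=lambda n:cv2.resize(cv2.imread(f"pics/{n}.png")[195:250,255:315],(390,358),interpolation=cv2.INTER_CUBIC)
cv2.imwrite("pics/c5.png",np.hstack([f("s2"),cv2.resize(cv2.imread("pics/w2.png"),(470,358))])[:,:800])
E
```

```text
s3 -0.014 [285.1 235.6]
s3 0 [284.9 230.6]
s3 0.03 [284.7 219.6]
s2 -0.014 [266.3 230.5]
s2 0 [265.9 225.6]
s2 0.03 [265.2 214.7]
tip s2 y+-11 [270.3 232.3] cap top [285.4 226.7] base [285.8 239.5] xa ends [281.7 230.7] [289.1 222.7]
```

View pics/c5.png

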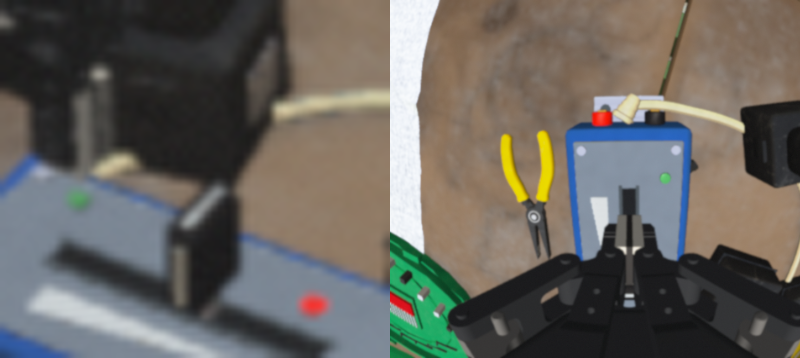

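Emit:
{"name": "arm_command", "arguments": {"delta_pos": [[-0.4,0,0],[0,0,-0.3],[0,0,-0.5],[0,0,-0.5],[0.2,0,0],[0.3,0,0],[0.2,0,0],[0.1,0,0],[0,0,0]], "rotation": [[0,0,0],[0,0,0],[0,0,0],[0,0,0],[0,0,0],[0,0,0],[0,0,0],[0,0,0],[0,0,0]]}}

```text
clock: 6.15
position: [0.5585, 0.0368, 0.0717]
tool_rot: [-1.209, 1.561, -2.506]
force: [0.7, -0.1, 0.1]
grip_width: -0.0
```

```bash
python3 - <<'E'
from h import *
to(0,.035,.070)
E
```

```text
t 6.15 pos [0.5585 0.0368 0.0717] sel [0.0004 0.0384] dist [ 0.001 -0.003 -0.002] tool rows(30mm) [ 0.06 -0.01  0.11]
world-z turn to put tool z on +ya, deg -179.59468399322395
[[-0.008  0.963  0.27 ]
 [-0.006  0.27  -0.963]
 [-1.    -0.009  0.003]] [ 0.68 -0.13  0.1 ] -3.607814504520367e-05
```

```bash
python3 - <<'E'
from h import *
a=snap("scene","s4");w=snap("wrist","w4")
c=cv2.resize(a[170:260,235:325],(600,600),interpolation=cv2.INTER_LANCZOS4)
c=np.clip(255*(c/255.)**.6,0,255).astype(np.uint8)
cv2.imwrite("pics/c6.png",c)
E
```

```text
(no output)
```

View pics/c6.png

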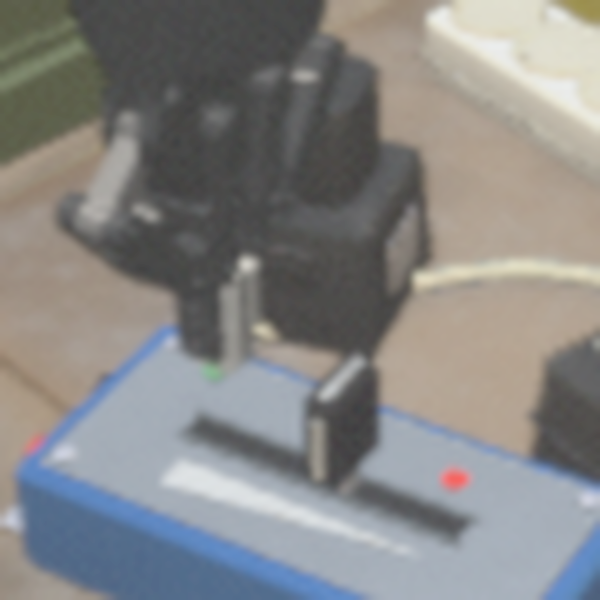

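Emit:
{"name": "arm_command", "arguments": {"delta_pos": [[0.12,0,0],[0.12,0,0],[0.1,0,0],[0,0,0]], "rotation": [[0,0,0],[0,0,0],[0,0,0],[0,0,0]]}}

```text
clock: 6.65
position: [0.5591, 0.0362, 0.0616]
tool_rot: [-1.113, 1.562, -2.411]
force: [0.6, 0.6, -0.6]
grip_width: -0.0003
```

Emit:
{"name": "arm_command", "arguments": {"delta_pos": [[0.1,0,0.2],[0.1,0,0.2],[0,0,0.1],[0,0,0]], "rotation": [[0,0,0],[0,0,0],[0,0,0],[0,0,0]]}}

```text
clock: 7.05
position: [0.5636, 0.0199, 0.0551]
tool_rot: [-1.078, 1.562, -2.377]
force: [0.7, -1.0, 0.3]
grip_width: 0.0
```

```bash
python3 - <<'E'
from h import *
to(0,-.0185,.056)
E
```

```text
t 7.05 pos [0.5636 0.0199 0.0551] sel [0.0005 0.0208] dist [ 0.01  -0.038  0.001] tool rows(30mm) [-0.02 -0.01  1.31]
world-z turn to put tool z on +ya, deg -179.5116396939076
[[-0.006  0.963  0.269]
 [-0.006  0.269 -0.963]
 [-1.    -0.008  0.004]] [ 0.66 -0.98  0.25] 5.50951758683594e-06
```

Emit:
{"name": "arm_command", "arguments": {"delta_pos": [[0,0,0.1],[0,0,0.1],[0,0,0.1],[0,0,0.1],[0,0,0.1]], "rotation": [[0,0,0],[0,0,0],[0,0,0],[0,0,0],[0,0,0]]}}

```text
clock: 7.55
position: [0.5678, 0.0057, 0.0554]
tool_rot: [-1.24, 1.563, -2.538]
force: [-1.9, 4.6, 1.3]
grip_width: -0.0
```

```bash
python3 - <<'E'
from h import *
to(0,-.0185,.056)
E
```

```text
t 7.55 pos [0.5678 0.0057 0.0554] sel [0.0006 0.006 ] dist [ 0.006 -0.024  0.001] tool rows(30mm) [-0.02 -0.02  0.82]
world-z turn to put tool z on +ya, deg -179.5729868196036
[[-0.007  0.963  0.27 ]
 [-0.005  0.27  -0.963]
 [-1.    -0.008  0.003]] [-1.93  4.59  1.28] -2.990748198598064e-05
```

Emit:
{"name": "arm_command", "arguments": {"delta_pos": [[0,0,0.1],[0,0,0.1],[0,0,0.1],[0,0,0.1],[0,0,0.1],[0,0,0.1],[0,0,0]], "rotation": [[0,0,0],[0,0,0],[0,0,0],[0,0,0],[0,0,0],[0,0,0],[0,0,0]]}}

```text
clock: 8.25
position: [0.573, -0.0127, 0.0555]
tool_rot: [-1.354, 1.563, -2.652]
force: [0.3, -0.5, -0.2]
grip_width: -0.0002
```

```bash
python3 - <<'E'
from h import *
to(0,-.02,.056)
E
```

```text
t 8.25 pos [ 0.573  -0.0127  0.0555] sel [ 0.0005 -0.0132] dist [ 0.001 -0.007  0.   ] tool rows(30mm) [-0.01 -0.02  0.23]
world-z turn to put tool z on +ya, deg -179.58753842009196
[[-0.007  0.963  0.27 ]
 [-0.004  0.27  -0.963]
 [-1.    -0.008  0.002]] [ 0.34 -0.49 -0.17] -0.0001748463476874743
```

Emit:
{"name": "arm_command", "arguments": {"delta_pos": [[0,0,0.08],[0,0,0.08],[0,0,0.06]], "rotation": [[0,0,0],[0,0,0],[0,0,0]]}}

```text
clock: 8.55
position: [0.575, -0.0201, 0.0556]
tool_rot: [-1.254, 1.563, -2.552]
force: [-0.4, 0.7, 0.4]
grip_width: 0.0001
```

Emit:
{"name": "arm_command", "arguments": {"delta_pos": [[0,0,0.04]], "rotation": [[0,0,0]]}}

```text
clock: 8.65
position: [0.5752, -0.0208, 0.0556]
tool_rot: [-1.353, 1.563, -2.65]
force: [-1.8, 6.4, 3.8]
grip_width: 0.0001
```

Emit:
{"name": "arm_command", "arguments": {"delta_pos": [[0,0,0.04]], "rotation": [[0,0,0]]}}

```text
clock: 8.75
position: [0.5754, -0.0213, 0.0556]
tool_rot: [-1.483, 1.563, -2.779]
force: [-3.1, 5.0, 3.6]
grip_width: -0.0003
```

```bash
python3 - <<'E'
from h import *
to(0,-.02,.056)
E
```

```text
t 8.75 pos [ 0.5754 -0.0213  0.0556] sel [ 0.0005 -0.0221] dist [-0.001  0.002  0.   ] tool rows(30mm) [-0.01 -0.02 -0.07]
world-z turn to put tool z on +ya, deg -179.61515282608264
[[-0.007  0.963  0.271]
 [-0.003  0.27  -0.963]
 [-1.    -0.008  0.001]] [-3.06  4.99  3.6 ] -0.00025081849763053003
```

Emit:
{"name": "arm_command", "arguments": {"delta_pos": [[0,0,-0.2],[0,0,-0.3],[-0.4,0,0],[-0.7,0,0],[-0.5,0,0],[-0.1,0,0],[0,0,0]], "rotation": [[0,0,0],[0,0,0],[0,0,0],[0,0,0],[0,0,0],[0,0,0],[0,0,0]]}}

```text
clock: 9.45
position: [0.5714, -0.0051, 0.1106]
tool_rot: [-1.372, 1.563, -2.667]
force: [0.0, -0.4, -0.9]
grip_width: 0.0002
```

```bash
python3 - <<'E'
from h import *
to(0,-.085,.107)
a=snap("scene","s5")
cv2.imwrite("pics/c7.png",cv2.resize(a[190:270,245:325],(480,480),interpolation=cv2.INTER_CUBIC))
E
```

```text
t 9.45 pos [ 0.5714 -0.0051  0.1106] sel [ 0.0011 -0.0054] dist [ 0.021 -0.077 -0.004] tool rows(30mm) [ 0.12 -0.02  2.65]
world-z turn to put tool z on +ya, deg -179.66891094998687
[[-0.007  0.962  0.271]
 [-0.003  0.271 -0.962]
 [-1.    -0.007  0.001]] [ 0.05 -0.37 -0.88] 0.00023830167924441823
```

View pics/c7.png

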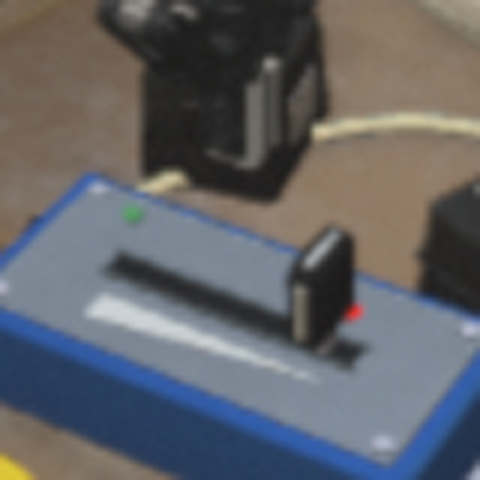

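Emit:
{"name": "arm_command", "arguments": {"delta_pos": [[-0.3,0,0.2],[0,0,0.8],[0,0,0.8],[0,0,0.7],[0,0,0.1],[0,0,0]], "rotation": [[0,0,0],[0,0,0],[0,0,0],[0,0,0],[0,0,0],[0,0,0]]}}

```text
clock: 10.1
position: [0.5925, -0.0845, 0.1194]
tool_rot: [-1.455, 1.56, -2.75]
force: [-0.5, 0.7, -0.2]
grip_width: -0.0001
```

```bash
python3 - <<'E'
from h import *
to(0,-.08,.056)
E
```

```text
t 10.1 pos [ 0.5925 -0.0845  0.1194] sel [-0.0006 -0.0876] dist [-0.002  0.007 -0.063] tool rows(30mm) [ 2.11  0.04 -0.25]
world-z turn to put tool z on +ya, deg -179.68804072373106
[[-0.01   0.962  0.272]
 [-0.004  0.272 -0.962]
 [-1.    -0.011  0.001]] [-0.48  0.67 -0.23] -7.10471762923986e-05
```

Emit:
{"name": "arm_command", "arguments": {"delta_pos": [[0.5,0,0],[0.6,0,0],[0.5,0,0],[0.25,0,0],[0.1,0,-0.1],[0,0,-0.1],[0,0,-0.1],[0,0,0]], "rotation": [[0,0,0],[0,0,0],[0,0,0],[0,0,0],[0,0,0],[0,0,0],[0,0,0],[0,0,0]]}}

```text
clock: 10.9
position: [0.5881, -0.0706, 0.0571]
tool_rot: [-1.651, 1.559, -2.942]
force: [0.5, 0.2, 0.2]
grip_width: 0.0002
```

```bash
python3 - <<'E'
from h import *
to(0,-.054,.056)
E
```

```text
t 10.9 pos [ 0.5881 -0.0706  0.0571] sel [-0.0009 -0.073 ] dist [-0.004  0.019 -0.001] tool rows(30mm) [ 0.04  0.03 -0.63]
world-z turn to put tool z on +ya, deg -179.9394292066205
[[-0.012  0.961  0.276]
 [-0.002  0.276 -0.961]
 [-1.    -0.012 -0.001]] [0.46 0.19 0.15] 0.00015272588041136476
```

Emit:
{"name": "arm_command", "arguments": {"delta_pos": [[0,0,-0.15],[0,0,-0.15],[0,0,-0.1],[0,0,0]], "rotation": [[0,0,0],[0,0,0],[0,0,0],[0,0,0]]}}

```text
clock: 11.3
position: [0.5852, -0.0578, 0.0584]
tool_rot: [-1.627, 1.561, -2.918]
force: [0.2, 0.1, -0.2]
grip_width: 0.0001
```

Emit:
{"name": "arm_command", "arguments": {"delta_pos": [[0,0,-0.06]], "rotation": [[0,0,0]]}}

```text
clock: 11.4
position: [0.5848, -0.0562, 0.0585]
tool_rot: [-1.604, 1.561, -2.895]
force: [0.3, -0.6, -0.4]
grip_width: -0.0002
```

Emit:
{"name": "arm_command", "arguments": {"delta_pos": [[0,0,-0.06]], "rotation": [[0,0,0]]}}

```text
clock: 11.5
position: [0.5843, -0.0544, 0.0585]
tool_rot: [-1.594, 1.561, -2.886]
force: [0.9, -4.3, -0.2]
grip_width: 0.0006
```

Emit:
{"name": "arm_command", "arguments": {"delta_pos": [[0,0,-0.06]], "rotation": [[0,0,0]]}}

```text
clock: 11.6
position: [0.584, -0.0535, 0.0586]
tool_rot: [-1.467, 1.561, -2.759]
force: [2.4, -6.0, -3.1]
grip_width: 0.0
```

```bash
python3 - <<'E'
from h import *
to(0,-.054,.056)
E
```

```text
t 11.6 pos [ 0.584  -0.0535  0.0586] sel [-0.0001 -0.0554] dist [-0.     0.001 -0.003] tool rows(30mm) [ 0.09  0.01 -0.05]
world-z turn to put tool z on +ya, deg -179.90858707739147
[[-0.009  0.961  0.275]
 [-0.004  0.275 -0.961]
 [-1.    -0.009  0.001]] [ 2.42 -5.98 -3.12] 3.238015615212727e-05
```

Emit:
{"name": "arm_command", "arguments": {"delta_pos": [[0.04,0,-0.08],[0,0,-0.08],[0,0,-0.08],[0,0,-0.08],[0,0,0]], "rotation": [[0,0,0],[0,0,0],[0,0,0],[0,0,0],[0,0,0]]}}

```text
clock: 12.1
position: [0.5819, -0.0457, 0.0576]
tool_rot: [-1.177, 1.562, -2.471]
force: [0.0, 0.7, -1.3]
grip_width: -0.0001
```

Emit:
{"name": "arm_command", "arguments": {"delta_pos": [[0,0,-0.06],[0,0,-0.05]], "rotation": [[0,0,0],[0,0,0]]}}

```text
clock: 12.3
position: [0.5807, -0.0419, 0.0576]
tool_rot: [-1.257, 1.562, -2.55]
force: [-0.3, -0.1, 0.4]
grip_width: -0.0001
```

Emit:
{"name": "arm_command", "arguments": {"delta_pos": [[0,0,-0.05]], "rotation": [[0,0,0]]}}

```text
clock: 12.4
position: [0.5802, -0.0401, 0.0576]
tool_rot: [-1.282, 1.562, -2.575]
force: [1.1, -2.0, 0.9]
grip_width: 0.0004
```

```bash
python3 - <<'E'
from h import *
to(0,-.0415,.057)
E
```

```text
t 12.4 pos [ 0.5802 -0.0401  0.0576] sel [-0.0001 -0.0415] dist [ 0.     0.    -0.001] tool rows(30mm) [ 0.02  0.   -0.  ]
world-z turn to put tool z on +ya, deg -179.82967779056563
[[-0.008  0.962  0.274]
 [-0.005  0.274 -0.962]
 [-1.    -0.009  0.003]] [ 1.06 -2.02  0.9 ] 0.00035890076202365733
```

Emit:
{"name": "arm_command", "arguments": {"delta_pos": [[0,0,-0.08],[0,0,-0.08],[0,0,-0.08],[0,0,-0.08],[0,0,-0.06],[0,0,0]], "rotation": [[0,0,0],[0,0,0],[0,0,0],[0,0,0],[0,0,0],[0,0,0]]}}

```text
clock: 13.0
position: [0.5771, -0.0295, 0.0576]
tool_rot: [-1.087, 1.561, -2.382]
force: [-0.5, -0.1, 0.0]
grip_width: -0.0
```

Emit:
{"name": "arm_command", "arguments": {"delta_pos": [[0,0,-0.05]], "rotation": [[0,0,0]]}}

```text
clock: 13.1
position: [0.5767, -0.0279, 0.0576]
tool_rot: [-1.106, 1.561, -2.4]
force: [0.5, -0.6, -0.3]
grip_width: -0.0001
```

Emit:
{"name": "arm_command", "arguments": {"delta_pos": [[0,0,-0.05]], "rotation": [[0,0,0]]}}

```text
clock: 13.2
position: [0.5762, -0.0261, 0.0576]
tool_rot: [-1.132, 1.562, -2.426]
force: [1.0, 0.6, 0.4]
grip_width: 0.0001
```

```bash
python3 - <<'E'
from h import *
to(0,-.0265,.057)
E
```

```text
t 13.2 pos [ 0.5762 -0.0261  0.0576] sel [-0.0001 -0.027 ] dist [-0.     0.    -0.001] tool rows(30mm) [ 0.02  0.   -0.02]
world-z turn to put tool z on +ya, deg -179.79406484879968
[[-0.007  0.962  0.274]
 [-0.006  0.273 -0.962]
 [-1.    -0.008  0.004]] [1.02 0.62 0.4 ] 0.00011552583122704781
```

Emit:
{"name": "arm_command", "arguments": {"delta_pos": [[0,0,-0.05]], "rotation": [[0,0,0]]}}

```text
clock: 13.3
position: [0.5759, -0.0251, 0.0576]
tool_rot: [-1.059, 1.561, -2.353]
force: [1.9, -6.7, -2.1]
grip_width: 0.0001
```

Emit:
{"name": "arm_command", "arguments": {"delta_pos": [[0,0,-0.05]], "rotation": [[0,0,0]]}}

```text
clock: 13.4
position: [0.5757, -0.0244, 0.0577]
tool_rot: [-0.948, 1.561, -2.243]
force: [2.2, -5.9, -3.1]
grip_width: 0.0001
```

Emit:
{"name": "arm_command", "arguments": {"delta_pos": [[0,0,-0.06]], "rotation": [[0,0,0]]}}

```text
clock: 13.5
position: [0.5754, -0.0234, 0.0577]
tool_rot: [-0.842, 1.561, -2.138]
force: [2.1, -4.6, -2.9]
grip_width: -0.0002
```

```bash
python3 - <<'E'
from h import *
to(0,-.018,.057)
E
```

```text
t 13.5 pos [ 0.5754 -0.0234  0.0577] sel [-0.0001 -0.0242] dist [-0.002  0.006 -0.001] tool rows(30mm) [ 0.02  0.   -0.21]
world-z turn to put tool z on +ya, deg -179.7102569503765
[[-0.005  0.962  0.272]
 [-0.009  0.272 -0.962]
 [-1.    -0.008  0.007]] [ 2.05 -4.61 -2.91] -0.0002239002232201236
```

Emit:
{"name": "arm_command", "arguments": {"delta_pos": [[0,0,-0.07],[0,0,-0.07]], "rotation": [[0,0,0],[0,0,0]]}}

```text
clock: 13.7
position: [0.5745, -0.0205, 0.0577]
tool_rot: [-0.713, 1.56, -2.009]
force: [1.1, -3.2, -0.5]
grip_width: -0.0002
```

Emit:
{"name": "arm_command", "arguments": {"delta_pos": [[0,0,-0.05]], "rotation": [[0,0,0]]}}

```text
clock: 13.8
position: [0.5741, -0.0189, 0.0577]
tool_rot: [-0.711, 1.56, -2.008]
force: [1.5, -1.8, -0.2]
grip_width: 0.0003
```

```bash
python3 - <<'E'
from h import *
to(0,-.018,.057)
E
```

```text
t 13.8 pos [ 0.5741 -0.0189  0.0577] sel [-0.0001 -0.0194] dist [-0.     0.001 -0.001] tool rows(30mm) [ 0.02  0.   -0.05]
world-z turn to put tool z on +ya, deg -179.64356228665963
[[-0.005  0.963  0.271]
 [-0.01   0.271 -0.963]
 [-1.    -0.007  0.008]] [ 1.47 -1.81 -0.24] 0.00025867058313679624
```

Emit:
{"name": "arm_command", "arguments": {"delta_pos": [[0,0,-0.05]], "rotation": [[0,0,0]]}}

```text
clock: 13.9
position: [0.5736, -0.0171, 0.0577]
tool_rot: [-0.727, 1.56, -2.023]
force: [0.2, -0.5, 0.4]
grip_width: -0.0003
```

Emit:
{"name": "arm_command", "arguments": {"delta_pos": [[0,0,-0.04],[0,0,0],[0,0,0]], "rotation": [[0,0,0],[0,0,0],[0,0,0]]}}

```text
clock: 14.2
position: [0.5729, -0.0146, 0.0576]
tool_rot: [-0.835, 1.561, -2.131]
force: [-0.6, 0.1, -0.4]
grip_width: 0.0
```

```bash
python3 - <<'E'
from h import *
to(0,-.018,.057)
E
```

```text
t 14.2 pos [ 0.5729 -0.0146  0.0576] sel [-0.0001 -0.015 ] dist [ 0.001 -0.003 -0.001] tool rows(30mm) [0.02 0.   0.1 ]
world-z turn to put tool z on +ya, deg -179.7133776692818
[[-0.005  0.962  0.272]
 [-0.009  0.272 -0.962]
 [-1.    -0.008  0.007]] [-0.62  0.1  -0.36] 3.266005223440058e-05
```

Emit:
{"name": "arm_command", "arguments": {"delta_pos": [[0,0,0.3],[0,0,0.5],[0,0,0.5],[-0.7,0,0],[-0.9,0,0],[-0.9,0,0],[-0.9,0,0],[-0.5,0,0],[0,0,0],[0,0,0]], "rotation": [[0,0,0],[0,0,0],[0,0,0],[0,0,0],[0,0,0],[0,0,0],[0,0,0],[0,0,0],[0,0,0],[0,0,0]]}}

```text
clock: 15.2
position: [0.5858, -0.0667, 0.179]
tool_rot: [-0.749, 1.557, -2.054]
force: [-0.2, 0.9, -0.9]
grip_width: -0.0
```

Emit:
{"name": "arm_command", "arguments": {"delta_pos": [[0,-0.5,0],[0,-0.9,0],[0,-0.9,0],[0,-0.9,0],[0,-0.7,0],[0,0,0],[0,0,0],[0,0,0]], "rotation": [[0,0,0],[0,0,0],[0,0,0],[0,0,0],[0,0,0],[0,0,0],[0,0,0],[0,0,0]]}}

```text
clock: 16.0
position: [0.4667, -0.1023, 0.1736]
tool_rot: [-1.104, 1.551, -2.412]
force: [0.9, 0.7, 0.7]
grip_width: -0.0001
```

```bash
python3 - <<'E'
from h import *
to(0,0,.2)
a=snap("scene","s6");b=snap("top","t6")
f=lambda a:cv2.resize(a,(400,400),interpolation=cv2.INTER_CUBIC)
cv2.imwrite("pics/c8.png",np.hstack([f(a[160:300,215:355]),f(b[130:300,205:375])]))
E
```

```text
t 16.0 pos [ 0.4667 -0.1023  0.1736] sel [-0.1264 -0.0699] dist [0.102 0.102 0.026] tool rows(30mm) [-0.98  4.15 -2.4 ]
world-z turn to put tool z on +ya, deg -178.96595847882776
[[-0.015  0.966  0.26 ]
 [-0.013  0.259 -0.966]
 [-1.    -0.018  0.009]] [0.88 0.65 0.69] -8.580350321727115e-05
```

View pics/c8.png

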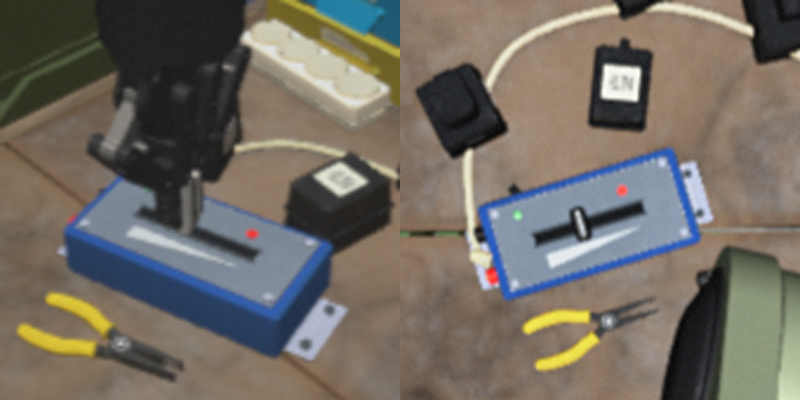

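```bash
python3 - <<'E'
from h import *
p=ray("top",281.9,225.2,.097);print(sel(p)[1]+.0375, monitor.observe()["force"])
a=cv2.imread("pics/t1.png");b=cv2.imread("pics/t6.png")
d=cv2.absdiff(a,b).max(2)>60
for n,s in(("pliers",np.s_[258:292,252:318]),("battery",np.s_[150:200,208:252]),("adapter",np.s_[143:190,280:318])):print(n,d[s].sum())
print(bot.job_done())
E
```

```text
0.0438 [ 0.26494086 -0.10165388 -0.64029209]
pliers 2
battery 0
adapter 0
the job is handed in; nothing more can be done
None
```

I pushed the lever back to the home notch with closed fingertips and saw it at the red dot. I then pushed it the other way through three clicks, backed off, lifted the hand clear and handed the job in at about 16 s of the 67 s allowed.

- **Lever:** the last top picture puts it at about 43.8 mm, inside the 41.5–48.5 mm band for the third notch. The fingers met the lever 15 mm further on at each of the first two clicks, which agrees. I saw the third snap only as the push force fading to zero, because I stopped short of touching the lever again.
- **Forces:** the readings at the end of each move stayed at or below about 8 N. After the hand was clear they were under 1 N.
- **Other objects:** the battery, adapter and pliers look unchanged between the first and last top pictures, with 0, 0 and 2 differing pixels.
- **Disagreement with the description:** the fingertips appeared about 25–28 mm higher than the stated 14 mm ahead of the TCP. My first attempt at the lever therefore passed over the cap without moving it. I lowered the hand using the camera and force readings and carried on.

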